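# Hang the sample beaker on the dryer peg and start the dryer

## Task

Take the steel beaker from the wire cradle, turn it upside down and lower it gently over the dryer's upright peg until its floor rests on the peg's top, then let go. Then switch the dryer on: press the long key fully down and release it, then press the large round key fully down and release it, one after the other. Press no key before the beaker hangs on the peg, never press the small round key, and leave the dish, funnel, sieve and tweezers where they are.

Things in the scene. Friction and masses are not known exactly. Their poses are not given: they have to be found in the camera images.
- beaker: Straight round open stainless-steel beaker, 56 mm outside diameter (58 mm at the rolled rim), 92 mm tall, 3 mm wall (50 mm bore), 4 mm floor, 130 g. Origin at the centre of its closed bottom's outside; +z runs along its axis from bottom to mouth. At the start it lies on the cradle, its mouth end 15 degrees lower than its bottom.
- beaker_floor (a point): Centre of the beaker's inner floor, on its axis 4 mm from the origin.
- beaker_mouth (a point): Centre of the beaker's mouth, on its axis 92 mm from the origin.
- cradle: Fixed wire draining cradle: steel base slab 120 x 75 x 8 mm carrying two 8 mm bars, 37 mm apart, on which the beaker lies. Origin under the centre of the slab; +x is the horizontal direction in which the mouth of the lying beaker points. The beaker's axis passes 66 mm above the origin and slopes down 15 degrees towards +x. The bars lie under the beaker, its sides are free.
- dryer: Fixed warm-air dryer, a low white housing 170 (x) x 250 (y) x 45 mm. Origin under its centre, z up. The peg stands 20 mm along +x and 70 mm along -y of it; the three keys stand in a row along x at y = +70 mm: long key at x = -52 mm, small round key at x = 0, large round key at x = +52 mm.
- peg_top (a point): Centre of the flat top of the upright black drying peg, 145 mm above the table. The peg is 42 mm in diameter and stands 100 mm above the housing; its last 15 mm taper to 26 mm at the top. With the beaker's floor on the peg's top the rim hangs about 12 mm above the housing.
- long_key (a joint): Travel of the long key (a bar 16 x 44 mm on a black base), m: 0 up, 0.006 fully down; spring, 5 N at full travel.
- long_key_top (a point): Centre of the long key's top face, 63 mm above the table when up.
- large_key (a joint): Travel of the large round key (30 mm diameter), m: 0 up, 0.006 fully down; spring, 5 N at full travel.
- large_key_top (a point): Centre of the large round key's top face, 63 mm above the table when up.
- small_key (a joint): Travel of the small round key (16 mm diameter), m: 0 up. Not to be pressed.
- small_key_top (a point): Centre of the small round key's top face, 63 mm above the table when up.
- dish: Loose clear seed dish, 60 mm diameter, 14 mm high, origin under its centre. To be left alone.
- funnel: Loose glass funnel standing on its wide mouth, 90 mm diameter, stem up to 120 mm, origin under its centre. To be left alone.
- sieve: Loose round steel seed sieve, 178 mm diameter, 52 mm high, origin under its centre. To be left alone.
- tweezers: Loose flat steel tweezers lying along their x, 125 mm long, 9 mm wide, 7 mm high, origin under the middle. To be left alone.

How it is judged:
By the outcome, as a careful person would: the job done as asked, in the order asked, and still so for the second after the job is handed in, with the robot touching nothing.
It also fails if it takes over 58 s, if anything falls off the work surface, if the arm or the gripper's body presses on something with over 40 N, if the wrist force passes 120 N, or if a joint passes its speed limit or range.

## Robot

A 6-joint arm with a two-finger parallel gripper is mounted at the origin on the work surface. World frame = base frame: x ahead of the robot, y to its left, z up, the work surface at z = 0. Lengths are in m, angles in rad, forces in N, time in s.
With the tool pointing down it reaches from about 0.35 to 1 m from the base axis. Payload 7.1 kg.
Tool frame: the origin (TCP) lies at the centre of the arm's flange, where the gripper is bolted on; the fingertips stand 173 mm ahead of it and the grasp point (between the pads) lies 155 mm ahead of it; z points along the fingers, y is the line along which they close (so a half turn about z gives the same grasp; the last joint's range is limited). The gripper opens to 85 mm and grips with 20 to 120 N. Pads are 22 mm wide; open, the fingers measure 114 mm over their backs; the gripper's body (76 mm by 85 mm) begins 54 mm behind the grasp point. The pads swing forward as they close: fully open they stand 13 mm farther back than shut.
Start: joints at [-1.322, 0.423, 1.63, -0, 1.089, -0.019], TCP at [0.165, -0.603, 0.405] pointing down, gripper open.
Joint ranges: [-3, 3], [-0.9, 2.11], [0.09, 2.58], [-1.31, 4.45], [0.11, 2.69], [-2.54, 2.54]. Speed limits (rad/s): [2.39, 2.39, 3.01, 3.14, 3.14, 3.14].

## Interface

Orientations are given as a rotation vector (axis times angle).
In Python, from workcell import manip, cams gives the robot as it stands. Calls block until the motion is done:
- manip.reach(position, orientation): joint-space move of the TCP to a pose.
- manip.move_linear(position, max_speed=0.15, frame=None, f_stop=None): straight line of the TCP; frame=None keeps the orientation; max_speed is the mean speed in m/s. With f_stop (N) it stops when the force on the tool has changed by that much, and returns True; else False.
- manip.movej(angles): joint-space move.
- manip.grip(opening, effort=None): finger opening in m; effort is the grip in N (None keeps the last); returns when the fingers have stopped.
- manip.pause(seconds).
- manip.solve_ik(position, orientation): joint angles nearest the present ones, or None.
- manip.sense(): the state.
- cams.get_image(name): name is "side" or "top" or "wrist"; returns the picture (480x640x3 uint8, red, green, blue); there is no depth.
- cams.calibration(name): a dict with "fovy" (degrees; the focal length in pixels is half the picture's height over the tangent of half this angle, whatever the lens; pixels are square), "cx", "cy" (the principal point, pixels), "eye" and "orientation" of the camera in the world; the wrist camera has in their place "T_tool_cam" (4x4, takes a point from camera to tool coordinates, whose origin is the TCP and whose axes are the flange's). Camera axes: x right, y up, looking along -z (the intrinsics and any distortion apply to the point x, -y, -z); pixel columns grow to the right and rows downward; lengths in m; the calibration is good to about 2 mm. The wrist camera is an equidistant fisheye: a pixel r from the principal point sees the ray r / f radians off the axis. A picture is of the moment at which its call begins: read the wrist's pose just before it. calibration takes no time and is no camera call.
A pose or a line that the arm cannot do raises manip.Unreachable and nothing moves.
- manip.finish_job(): hands the job in; it is judged then, once.
The state is a dict: "time_s": time; "joints": joint angles; "qd": joint speeds; "tau": joint torques, N m; "tool_pos": TCP position; "tcp_rot": TCP orientation; "contact_force": force on the tool from outside, world axes, zero at the start; "wrist_torque": the same for the moment, N m; "grip_width": finger opening in m; "gripper_force": force on a finger pad.
Only numpy, scipy, OpenCV 4.12 (cv2) and the standard library are available. Lean on these libraries where they do the work, as an engineer would, in place of code of your own. Each camera call takes 0.05 s, during which the arm holds its last target. There are 200 camera calls.

## Working session

There is one attempt and no reset: what is moved stays moved. The work goes in short steps, each a Python script; the robot and the scene stay as the last script left them, time stands still between calls to the robot, and variables do not carry over. Pictures are saved under pics/ and viewed, at most 10 in all, crops included, and the job is handed in when it is done.

```bash
mkdir -p pics; ls
python3 - <<'E'
from workcell import manip, cams
import cv2
for n in ["side","top","wrist"]:
    im=cams.get_image(n); cv2.imwrite(f"pics/{n}0.png",im[:,:,::-1])
    print(n,cams.calibration(n))
print(manip.sense())
E
```

```text
pics
side {'fovy': 49.83986289032494, 'cx': 308.6729464556345, 'cy': 229.43845226941602, 'eye': array([ 0.40983485, -0.58204192,  0.89484449]), 'orientation': array([ 0.74674383, -0.10578354, -0.31486089])}
top {'fovy': 51.36429814608091, 'cx': 319.3260240361865, 'cy': 246.0800703510399, 'eye': array([0.54301072, 0.11867359, 1.21521364]), 'orientation': array([ 0.08176008, -0.04462398, -1.54762402])}
wrist {'fovy': 65.70646984690485, 'cx': 316.18278617840866, 'cy': 240.97032552038934, 'T_tool_cam': array([[-7.45258722e-04,  9.64132465e-01,  2.65420486e-01,
         6.80798040e-02],
       [ 9.99999720e-01,  7.01815704e-04,  2.58515122e-04,
        -1.26970696e-03],
       [ 6.29665565e-05,  2.65420605e-01, -9.64132718e-01,
         3.12257232e-02],
       [ 0.00000000e+00,  0.00000000e+00,  0.00000000e+00,
         1.00000000e+00]])}
{'time_s': 0.15, 'joints': array([-1.32198141e+00,  4.23651127e-01,  1.63053990e+00, -1.55169748e-05,
        1.08857722e+00, -1.90267699e-02]), 'qd': array([-1.43977520e-03, -1.69660018e-03, -2.27513467e-03,  3.30463908e-05,
        6.13803855e-04,  1.31093478e-03]), 'tau': array([ 6.94441060e-04, -5.57769156e+01, -2.82018220e+01, -1.12066953e-04,
        4.84300428e-03,  2.52791430e-06]), 'tool_pos': array([ 0.1653568 , -0.6024895 ,  0.40412299]), 'tcp_rot': array([-3.11230549e+00, -4.19323756e-01,  2.33056820e-04]), 'contact_force': array([-0.03852525,  0.37413916, -0.80998218]), 'wrist_torque': array([-0.03889134,  0.01581315, -0.02109289]), 'gripper_force': 0.0, 'grip_width': 0.08531903558058974}
```

View pics/top0.png

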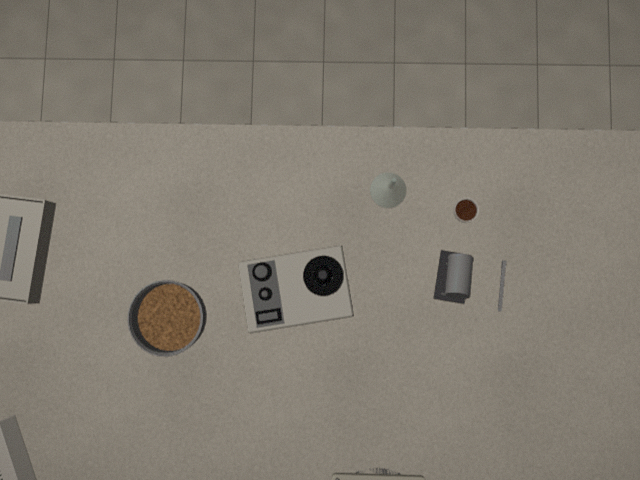

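View pics/side0.png

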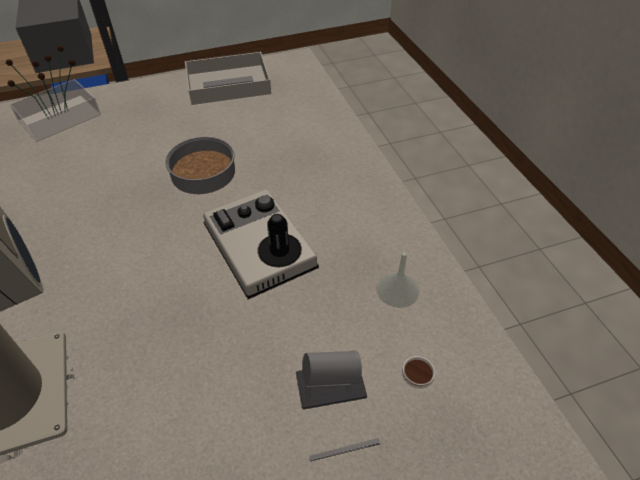

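The top view shows the dryer around (297,290), the peg at (323,275), the keys from (262,271) to (268,317), and the beaker on its cradle at (457,275). The side view confirms this layout. I'll enlarge both.

Run:
```python
import cv2, numpy as np
t=cv2.imread("pics/top0.png"); s=cv2.imread("pics/side0.png")
def c(im,x,y,w,h,W,H): return cv2.resize(im[y:y+h,x:x+w],(W,H),interpolation=cv2.INTER_CUBIC)
a=c(t,235,240,130,97,400,300); b=c(t,420,240,100,75,400,300)
d=c(s,195,180,133,120,400,300)[:300]; e=c(s,280,330,120,90,400,300)
out=np.vstack([np.hstack([a,b]),np.hstack([d,e])])
cv2.imwrite("pics/crop0.png",np.clip(out.astype(float)*1.5,0,255).astype(np.uint8))
```

```text
(no output)
```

View pics/crop0.png

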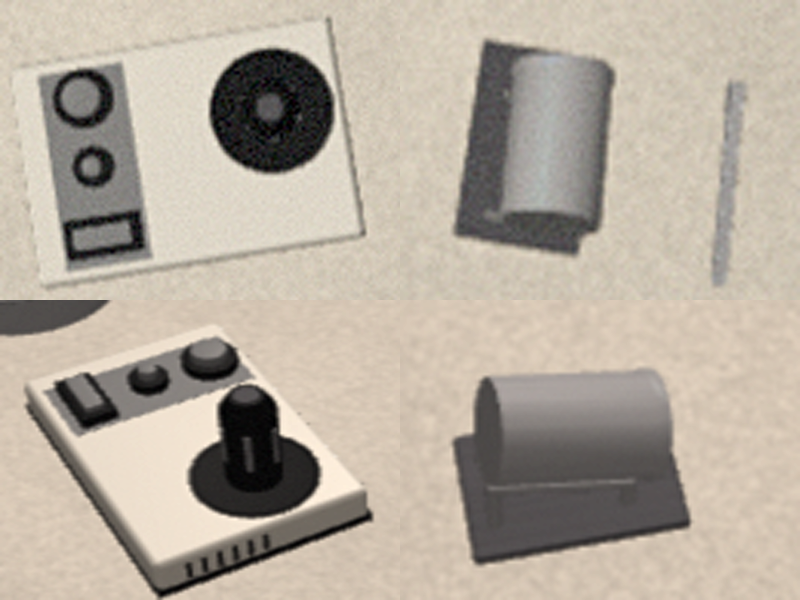

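The crops show the rim bead on the far (+x, lower) end, so the mouth points away from the robot and cradle +x is roughly world +x. In the dryer frame, +x is image-up and +y is image-left. Next I fit both planar poses from the pixels I read off.

```bash
cat > h.py <<'E'
import numpy as np
from scipy.spatial.transform import Rotation as R
from scipy.optimize import least_squares
from workcell import manip, cams
def proj(cal,P,T=None):
    """world points -> pixels; T=(pos,rotvec) of the tool for the wrist camera"""
    P=np.atleast_2d(P); f=240/np.tan(np.radians(cal['fovy'])/2)
    if T is None:
        c=R.from_rotvec(cal['orientation']).inv().apply(P-cal['eye'])
    else:
        M=cal['T_tool_cam']; q=R.from_rotvec(T[1]).inv().apply(P-T[0]); c=(q-M[:3,3])@M[:3,:3]
    x,y,z=c[:,0],-c[:,1],-c[:,2]
    if T is None: u,v=x/z,y/z
    else:
        r=np.hypot(x,y); a=np.arctan2(r,z); u,v=x/r*a,y/r*a
    return np.c_[cal['cx']+f*u,cal['cy']+f*v]
def place(p,L):
    c,s=np.cos(p[2]),np.sin(p[2]); L=np.atleast_2d(L)
    return np.c_[p[0]+c*L[:,0]-s*L[:,1],p[1]+s*L[:,0]+c*L[:,1],L[:,2]]
def fit(obs,p0):
    """obs: list of (cal,T,local Nx3 (m),pixels Nx2) -> x,y,yaw, residuals"""
    r=lambda p:np.concatenate([(proj(c,place(p,L),T)-np.array(u)).ravel() for c,T,L,u in obs])
    s=least_squares(r,p0,loss='soft_l1'); return s.x, r(s.x).reshape(-1,2)
DK=np.array([[20,-70,145],[52,70,63],[0,70,63],[-52,70,63]])/1e3
E
python3 - <<'E'
from h import *
np.set_printoptions(precision=4,suppress=True)
t=cams.calibration('top'); s=cams.calibration('side')
A=lambda L:[(235+x*.325,240+y*97/300) for x,y in L]
B=lambda L:[(420+(x-400)/4,240+y/4) for x,y in L]
D=lambda L:[(195+x*.3325,180+(y-300)*.4) for x,y in L]
E=lambda L:[(280+(x-400)*.3,330+(y-300)*.3) for x,y in L]
cor=np.array([[85,125,45],[85,-125,45],[-85,-125,45],[-85,125,45]])/1e3
ot=[(t,None,DK,A([(270,107),(83,98),(94,166),(105,236)])),(t,None,cor,A([(15,70),(328,18),(363,233),(45,285)]))]
os_=[(s,None,DK,D([(248,393),(210,350),(148,374),(85,395)]))]
p,r=fit(ot+os_,[.55,.15,.1]); print('dryer',p,'\n',r)
print(fit(ot,[.55,.15,.1])[0],fit(os_,[.55,.15,.1])[0])
ct=[(t,None,np.array([[60,37.5,8],[-60,37.5,8],[-60,-37.5,8]])/1e3,B([(484,40),(457,235),(580,253)]))]
cs=[(s,None,np.array([[-60,-37.5,4],[60,-37.5,4],[-60,37.5,8]])/1e3,E([(478,560),(688,522),(456,437)]))]
q,r=fit(ct+cs,[.55,-.2,-.1]); print('cradle',q,'\n',r); print(fit(ct,q)[0],fit(cs,q)[0])
a=np.radians(15)
def Rt(th,yaw): # tool z at angle th in the vertical plane, tool y horizontal
    z=np.array([np.cos(th)*np.cos(yaw),np.cos(th)*np.sin(yaw),np.sin(th)]); y=np.array([-np.sin(yaw),np.cos(yaw),0]); return z,y
for th in range(-15,-70,-10):
  for sg in (1,-1):
    z,y=Rt(np.radians(th),q[2]); y=sg*y; o=R.from_matrix(np.c_[np.cross(y,z),y,z])
    g=place(q,[[-.016,0,.066+.016*np.sin(a)]])[0]
    j=[manip.solve_ik(g-z*(.155+d),o.as_rotvec()) for d in (0,.06)]
    k=[]
    for yw in range(-60,61,15):
        z2,y2=Rt(np.radians(th-75),np.radians(yw)+p[2]); y2=sg*y2; o2=R.from_matrix(np.c_[np.cross(y2,z2),y2,z2])
        pg=place(p,[[.02,-.07,.119]])[0]
        k.append(all(manip.solve_ik(pg-z2*.155+np.array([0,0,h]),o2.as_rotvec()) is not None for h in (0,.14)))
    print(th,sg,j[0] if j[0] is None else j[0].round(2),j[1] is not None,np.array(k)*1)
E
```

```text
dryer [0.5369 0.2001 0.1912] 
 [[ 0.57   -0.7398]
 [-0.1033 -0.4131]
 [-0.1226 -0.1404]
 [-0.115  -0.3456]
 [-2.147  -1.0219]
 [ 0.7652 -2.0964]
 [ 1.9093  0.249 ]
 [-0.6813  1.4051]
 [-0.3846  1.3913]
 [-0.7734  0.9862]
 [-0.5177 -0.6295]
 [-0.5194 -0.8139]]
[0.5359 0.2001 0.189 ] [0.5386 0.2005 0.2029]
cradle [ 0.5751 -0.1729 -0.1293] 
 [[-0.7932 -0.9813]
 [-0.7198 -0.3237]
 [-0.2025 -0.0173]
 [-0.4999  1.9813]
 [ 1.7309  0.4577]
 [-1.4067 -0.1066]]
[ 0.5741 -0.1743 -0.1312] [ 0.5765 -0.1716 -0.142 ]
-15 1 [-0.48  1.02  2.3   2.8   1.47  1.51] True [1 1 1 1 1 1 1 1 0]
-15 -1 [-0.48  1.02  2.3   2.8   1.47 -1.63] True [0 1 1 1 1 1 1 1 1]
-25 1 [-0.46  0.88  2.31  2.82  1.18  1.55] True [1 1 1 1 1 1 1 1 1]
-25 -1 [-0.46  0.88  2.31  2.82  1.18 -1.59] True [1 1 1 1 1 1 1 1 1]
-35 1 [-0.44  0.75  2.28  2.81  0.86  1.61] True [1 1 1 1 1 1 1 1 1]
-35 -1 [-0.44  0.75  2.28  2.81  0.86 -1.53] True [1 1 1 1 1 1 1 1 1]
-45 1 [-0.41  0.66  2.23  2.75  0.55  1.71] True [1 1 1 1 1 1 1 1 1]
-45 -1 [-0.41  0.66  2.23  2.75  0.55 -1.44] True [1 1 1 1 1 1 1 1 1]
-55 1 [-0.39  0.59  2.16  2.52  0.25  1.97] True [1 1 1 1 1 1 1 1 1]
-55 -1 [-0.39  0.59  2.16  2.52  0.25 -1.18] True [1 1 1 1 1 1 1 1 1]
-65 1 None True [1 1 1 1 1 1 1 1 1]
-65 -1 [-0.36  0.56  2.07  0.9   0.13  0.46] True [1 1 1 1 1 1 1 1 1]
```

Both cameras agree within about 3 mm. Next I go over the cradle for a closer wrist view, and check IK for steeper grasps that avoid flipping the wrist.

```bash
cat >> h.py <<'E'
def pose(th,yaw,sg):
    """tool orientation: z at elevation th and heading yaw, y horizontal (sg=-1: turned half round)"""
    z=np.array([np.cos(th)*np.cos(yaw),np.cos(th)*np.sin(yaw),np.sin(th)]); y=sg*np.array([-np.sin(yaw),np.cos(yaw),0])
    return z,R.from_matrix(np.c_[np.cross(y,z),y,z]).as_rotvec()
E
python3 - <<'E'
from h import *
import cv2
np.set_printoptions(precision=3,suppress=True)
d=np.radians
z,o=pose(d(-90),0,-1)
manip.reach([.54,-.14,.42],o); s=manip.sense(); print(s['time_s'],s['joints'],s['tool_pos'],s['tcp_rot'])
im=cams.get_image('wrist'); cv2.imwrite('pics/w1.png',im[:,:,::-1]); np.save('w1.npy',np.array([s['tool_pos'],s['tcp_rot']]))
p=[.5369,.2001,.1912]; q=[.5751,-.1729,-.1293]
for th in (-65,-70,-75,-80):
    z,o=pose(d(th),q[2],-1); g=place(q,[[-.016,0,.070]])[0]
    print(th,[manip.solve_ik(g-z*(.155+e),o) for e in (0,.08)])
    for yw in (-40,-20,0,20):
        z,o=pose(d(th-75),d(yw),-1); g=place(p,[[.02,-.07,.119]])[0]
        print('   ',yw,manip.solve_ik(g-z*.155,o))
E
```

```text
2.2833 [-0.276  0.307  1.766 -0.     1.068  1.295] [ 0.54  -0.141  0.42 ] [ 3.141 -0.001 -0.   ]
-65 [array([-0.364,  0.564,  2.074,  0.905,  0.126,  0.456]), array([-0.383,  0.381,  2.126,  0.472,  0.235,  0.88 ])]
    -40 [-0.022  0.856  1.443  0.5    1.588  2.057]
    -20 [0.064 0.903 1.334 0.316 1.726 1.896]
    0 [0.155 0.93  1.27  0.122 1.806 1.7  ]
    20 [ 0.249  0.934  1.261 -0.079  1.816  1.487]
-70 [array([-0.354,  0.563,  2.025,  0.346,  0.226,  1.021]), array([-0.367,  0.388,  2.062,  0.23 ,  0.36 ,  1.131])]
    -40 [-0.034  0.896  1.41   0.532  1.664  2.047]
    -20 [0.056 0.945 1.293 0.339 1.809 1.895]
    0 [0.152 0.974 1.225 0.132 1.894 1.701]
    20 [ 0.251  0.978  1.215 -0.085  1.905  1.487]
-75 [array([-0.343,  0.568,  1.974,  0.162,  0.348,  1.211]), array([-0.352,  0.405,  1.995,  0.122,  0.49 ,  1.247])]
    -40 [-0.045  0.937  1.379  0.563  1.738  2.041]
    -20 [0.049 0.987 1.255 0.362 1.89  1.896]
    0 [0.15  1.018 1.182 0.142 1.98  1.703]
    20 [ 0.253  1.022  1.171 -0.091  1.992  1.485]
-80 [array([-0.334,  0.58 ,  1.921,  0.078,  0.471,  1.3  ]), array([-0.339,  0.429,  1.926,  0.063,  0.616,  1.313])]
    -40 [-0.054  0.977  1.349  0.595  1.811  2.037]
    -20 [0.044 1.029 1.219 0.386 1.969 1.901]
    0 [0.148 1.061 1.142 0.152 2.064 1.706]
    20 [ 0.254  1.065  1.131 -0.098  2.076  1.483]
```

View pics/w1.png

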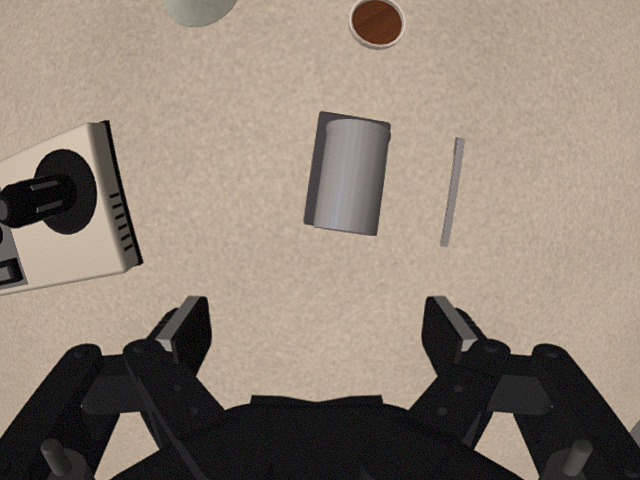

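The wrist view shows the cradle slab corners near (321,112), (390,123) and (304,223). The beaker runs from its mouth edge at about (360,121) to its bottom edge at about (345,231). I'll enlarge it for better picks.

Run:
```python
import cv2,numpy as np
t=cv2.imread("pics/w1.png")[100:250,270:420]
cv2.imwrite("pics/w1c.png",np.clip(cv2.resize(t,(600,600),interpolation=cv2.INTER_CUBIC)*1.3,0,255).astype(np.uint8))
```

```text
(no output)
```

View pics/w1c.png

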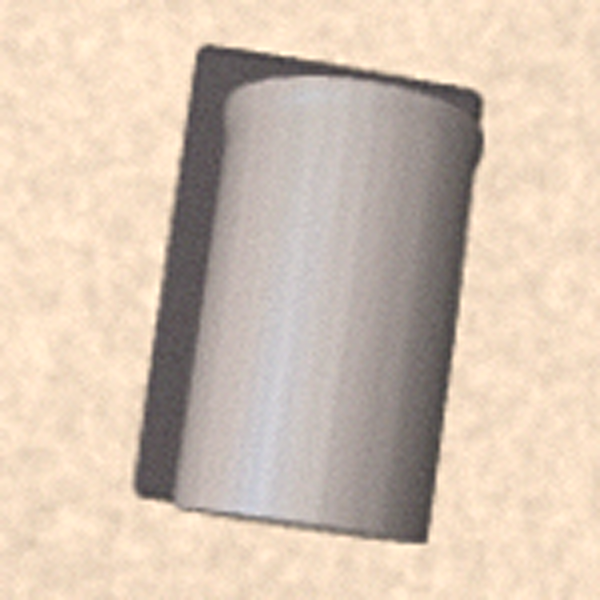

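Run:
```python
from h import *
import cv2
np.set_printoptions(precision=4,suppress=True)
T=np.load('w1.npy'); w=cams.calibration('wrist'); t=cams.calibration('top'); s=cams.calibration('side')
C=lambda L:np.array([(270+x/4,100+y/4) for x,y in L])
slab=[(w,T,np.array([[60,37.5,8],[60,-37.5,8],[-60,37.5,8]])/1e3,C([(201,44),(484,93),(136,498)]))]
q,r=fit(slab,[.575,-.173,-.13]); print('slab',q,r)
B=lambda L:[(420+(x-400)/4,240+y/4) for x,y in L]
E=lambda L:[(280+(x-400)*.3,330+(y-300)*.3) for x,y in L]
ct=[(t,None,np.array([[60,37.5,8],[-60,37.5,8],[-60,-37.5,8]])/1e3,B([(484,40),(457,235),(580,253)]))]
cs=[(s,None,np.array([[-60,-37.5,4],[60,-37.5,4],[-60,37.5,8]])/1e3,E([(478,560),(688,522),(456,437)]))]
print('all',fit(slab+slab+ct+cs,q)[0])
pts=C([(178,507),(427,543),(205,330),(190,420),(455,330),(440,440),(230,516),(300,525),(380,537),(280,82),(350,77),(430,97),(226,100),(484,135)])
a=np.radians(15); ph=np.linspace(0,2*np.pi,90,endpoint=False)
def cyl(p):
    P=[]
    for u,r in ((0,28),(92,29),(88,29)):
        u=u-46+p[3]*1e3
        P.append(np.c_[u*np.cos(a)+r*np.sin(a)*np.cos(ph), r*np.sin(ph), 66-u*np.sin(a)+r*np.cos(a)*np.cos(ph)]/1e3)
    return place(p,np.vstack(P))
def res(p):
    h=cv2.convexHull(proj(w,cyl(p),T).astype(np.float32))
    return [cv2.pointPolygonTest(h,(float(x),float(y)),True) for x,y in pts]
# t and (x,y) degenerate along the axis: t held at 0
o=least_squares(lambda v:res([v[0],v[1],v[2],0]),q,diff_step=1e-3,loss='soft_l1'); print('beaker',o.x,np.array(res([*o.x,0])))
```

```text
slab [ 0.5739 -0.1716 -0.1436] [[-0.393  -0.1611]
 [ 1.4185 -0.4461]
 [-0.4594  0.7529]]
all [ 0.5741 -0.1718 -0.1401]
beaker [ 0.5743 -0.1712 -0.1331] [ 0.0726  0.1284  1.6256  0.5203  1.3463  1.7596  1.0558  1.2117  0.5917
  1.5624  0.3048  1.1606  0.0628 -0.0863]
```

The cradle and beaker fits agree within about 1 mm at (0.574, -0.171), yaw -0.137, with the beaker centred. Now I look at the dryer from the wrist, then grasp and lift.

Run:
```python
from h import *
import cv2
np.set_printoptions(precision=3,suppress=True)
d=np.radians
z,o=pose(d(-90),0,-1)
manip.reach([.52,.19,.42],o); s=manip.sense()
im=cams.get_image('wrist'); cv2.imwrite('pics/w2.png',im[:,:,::-1]); np.save('w2.npy',np.array([s['tool_pos'],s['tcp_rot']]))
q=[.5742,-.1714,-.137]
z,o=pose(d(-75),q[2],-1); g=place(q,[[-.016*np.cos(d(15)),0,.066+.016*np.sin(d(15))]])[0]
tcp=g-z*.151
manip.reach(tcp-z*.10,o)
print('stop',manip.move_linear(tcp,max_speed=.08,f_stop=8)); s=manip.sense(); print(s['tool_pos']-tcp,s['time_s'],s['contact_force'])
f0=s['contact_force']
manip.grip(.03,40); s=manip.sense(); print(s['grip_width'],s['gripper_force'],s['contact_force']-f0)
manip.move_linear(tcp+[0,0,.02],max_speed=.05); s=manip.sense(); print(s['grip_width'],s['gripper_force'],s['contact_force']-f0,s['time_s'])
im=cams.get_image('side'); 
im=cv2.resize(im[200:400,250:450,::-1],(400,400),interpolation=cv2.INTER_CUBIC)
w=cams.get_image('wrist')[:,:,::-1]; cv2.imwrite('pics/g.png',np.hstack([im,cv2.resize(w[100:500,150:490],(340,380))[:400] if 0 else cv2.resize(w[100:480,120:520],(400,400))]))
```

```text
stop False
[ 0. -0.  0.] 6.4167 [-0.043  0.598 -0.286]
0.056556466714217386 41.74341347068548 [-1.025 -2.036  4.366]
0.05663943779679242 42.63798717409372 [-0.351 -0.346 -1.128] 7.3583
```

View pics/g.png

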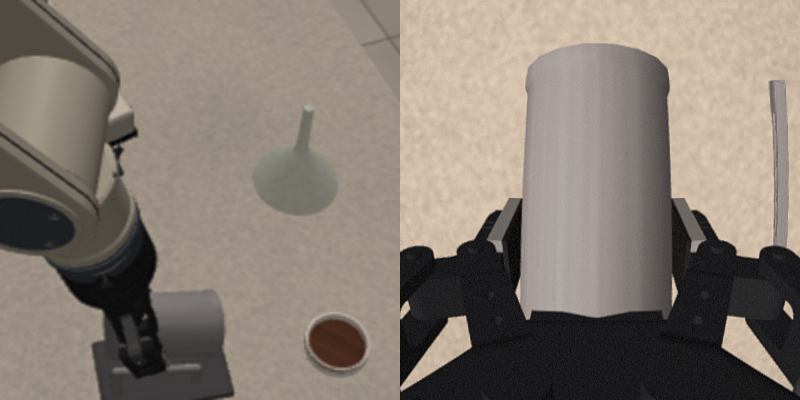

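View pics/w2.png

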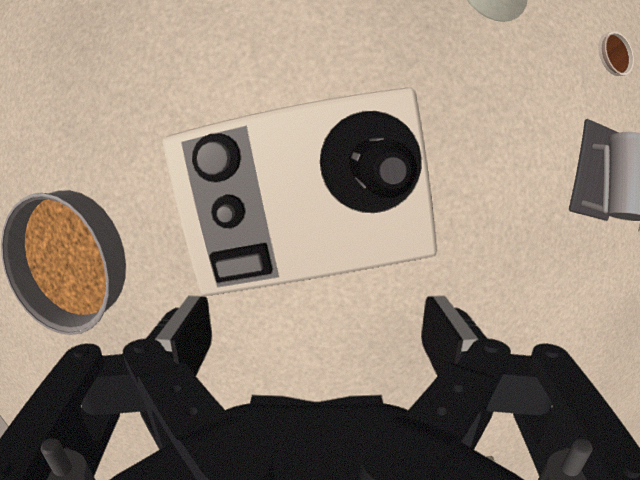

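The grasp is good: width is 56.6 mm, the beaker sits straight between the pads, and the force change matches about 1.3 N of weight. In the dryer view I read the peg top at (393,171), the large key at (213,158), the small key at (226,213) and the long key at (240,264).

Run:
```python
from h import *
import cv2
np.set_printoptions(precision=4,suppress=True)
T=np.load('w2.npy'); w=cams.calibration('wrist'); t=cams.calibration('top')
A=lambda L:[(235+x*.325,240+y*97/300) for x,y in L]
cor=np.array([[85,125,45],[85,-125,45],[-85,-125,45],[-85,125,45]])/1e3
k=[(w,T,DK,[(393,171),(213,158),(226,213),(240,264)])]
c=[(w,T,cor,[(164,139),(413,88),(436,254),(202,294)])]
p,r=fit(k,[.537,.2,.19]); print(p,r.ravel(),place(p,DK)[0])
p,r=fit(k+c,p); print(p,r.ravel(),place(p,DK)[0])
print(place([.5359,.2001,.189],DK)[0],place([.5386,.2005,.2029],DK)[0])
fn=t;# funnel base, approx from top camera
f=240/np.tan(np.radians(t['fovy'])/2); v=R.from_rotvec(t['orientation']).apply([(388-t['cx'])/f,-(190-t['cy'])/f,-1]); print('funnel',t['eye']+v*(t['eye'][2]-.03)/-v[2])
z0,o0=pose(np.radians(-150),np.radians(20),-1)
for h in (0,.14): print(manip.solve_ik(place(p,DK)[0]+[0,0,-.026+h]-z0*.151,o0))
s=cv2.resize(cv2.imread('pics/w2.png')[80:280,150:450],(800,533),interpolation=cv2.INTER_CUBIC); cv2.imwrite('pics/w2c.png',s)
```

```text
[0.5368 0.2042 0.1811] [ 1.0053 -0.6196  0.165  -0.4384 -0.4031  0.3944 -1.3067  2.6614] [0.5691 0.139  0.145 ]
[0.5369 0.2042 0.1867] [ 0.6973 -1.2943 -0.094  -0.0305 -0.3532  0.7209 -0.963   2.9147 -5.0184
 -1.3754  3.3958 -3.1888  4.0759  2.5522 -0.9936  5.1088] [0.5695 0.1392 0.145 ]
[0.5687 0.1351 0.145 ] [0.5723 0.136  0.145 ]
funnel [ 0.7769 -0.0136  0.03  ]
[ 0.2571  1.0213  1.1792 -0.0869  1.9851  1.4897]
[ 0.2571  0.856   1.1709 -0.0956  2.1579  1.4717]
```

View pics/w2c.png

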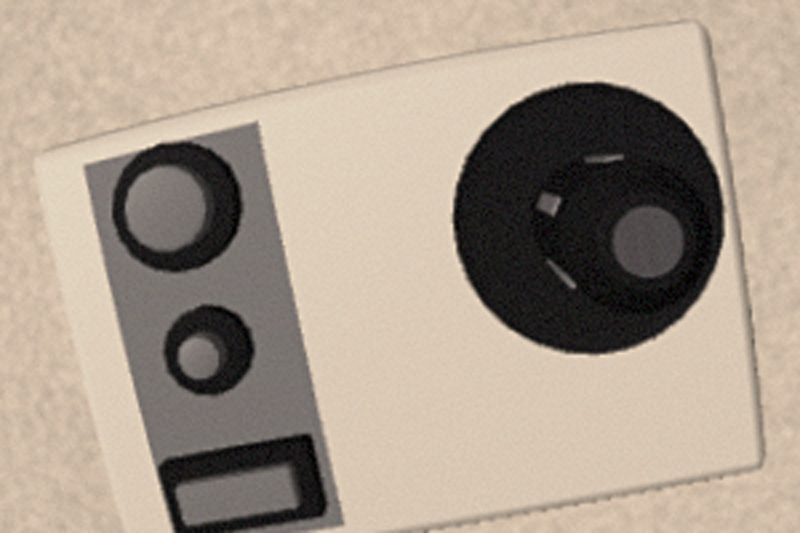

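Refined picks: peg (393,170.8), large key (212,158.4), long key (240,266.4). The wrist and fixed cameras differ by 3–4 mm in y. So I move the beaker above the peg and compare the two in the same fixed-camera pictures.

Run:
```python
from h import *
import cv2
np.set_printoptions(precision=4,suppress=True)
z,o=pose(np.radians(-150),np.radians(20),-1)
peg=np.array([.5697,.1370,.145])
s=manip.sense(); manip.move_linear(s['tool_pos']+[0,0,.20],max_speed=.2)
hov=peg+[0,0,.025+.062]-z*.151
manip.reach(hov+[0,0,.06],o); manip.move_linear(hov,max_speed=.1); manip.pause(.3)
s=manip.sense(); print(s['time_s'],s['tool_pos']-hov,s['grip_width'],s['contact_force'])
ims=[]
t=cams.get_image('top')[:,:,::-1]; d=cams.get_image('side')[:,:,::-1]
cv2.imwrite('pics/t3.png',t); cv2.imwrite('pics/s3.png',d)
c=lambda im,x,y,w,h:cv2.resize(im[y:y+h,x:x+w],(400,600),interpolation=cv2.INTER_CUBIC)
cv2.imwrite('pics/h3.png',np.clip(np.hstack([c(t,280,220,80,120),c(d,230,130,100,150)])*1.5,0,255).astype(np.uint8))
# predictions of beaker bottom/mouth centres and peg top, in crop pixels
bot=peg+[0,0,.117]; mth=peg+[0,0,.025]
for n,(x,y,k) in dict(top=(280,220,5),side=(230,130,4)).items():
    print(n,((proj(cams.calibration(n),[bot,mth,peg,peg-[0,0,.1]])-[x,y])*k+([400,0] if n=='side' else [0,0])))
```

```text
10.9167 [0.0001 0.0001 0.0007] 0.05613802339314632 [-0.9116  0.5835 -1.1486]
top [[207.1731 261.6634]
 [211.2585 267.9193]
 [212.2476 269.4339]
 [215.7824 274.8465]]
side [[571.5403 176.6911]
 [583.9754 316.9334]
 [587.0789 351.9348]
 [598.4819 480.5371]]
```

View pics/h3.png

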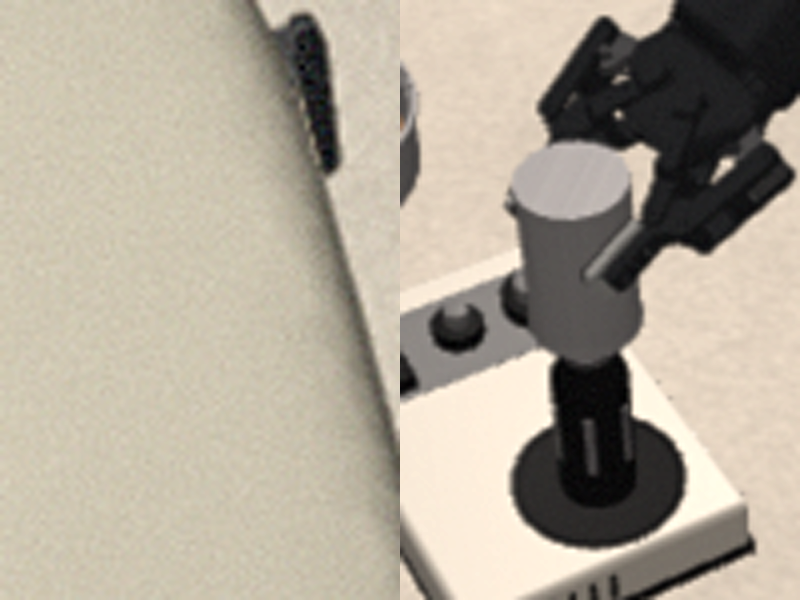

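The side picture shows the beaker upright: bottom disc centre (571,179), rim centre about (584.5), peg base centre (598,482). All are within about 2 crop pixels (1 mm) of the predictions, so it is aligned over the peg. The forearm hides it in the top view. I lower with a force stop.

Run:
```python
from h import *
import cv2
np.set_printoptions(precision=4,suppress=True)
z,o=pose(np.radians(-150),np.radians(20),-1)
peg=np.array([.5697,.1370,.145])
f0=manip.sense()['contact_force']
hit=manip.move_linear(peg+[0,0,-.018]-z*.151,max_speed=.05,f_stop=5)
if not hit: hit=manip.move_linear(peg+[0,0,-.030]-z*.151,max_speed=.02,f_stop=4)
s=manip.sense(); g=s['tool_pos']+z*.151
print(hit,'floor height above peg top',g[2]+.026-.145,g-peg,s['contact_force']-f0,s['wrist_torque'],s['time_s'],s['grip_width'])
d=cams.get_image('side')[:,:,::-1]
cv2.imwrite('pics/s4.png',cv2.resize(d[150:270,220:340],(600,600),interpolation=cv2.INTER_CUBIC))
```

```text
True floor height above peg top 1.8199203578400658e-05 [-0.0001 -0.     -0.026 ] [ 1.267  -0.0369  6.0172] [0.0152 0.0987 0.0105] 13.7167 0.05674877779973398
```

View pics/s4.png

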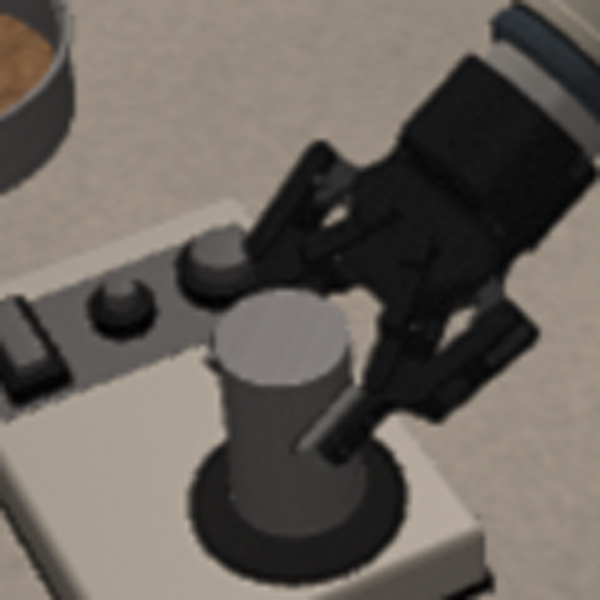

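The force rose to 6 N exactly at the expected height, with no sideways load, so the floor rests on the peg. I release and retreat, then press the long key followed by the large key.

Run:
```python
from h import *
import cv2
np.set_printoptions(precision=4,suppress=True)
z,o=pose(np.radians(-150),np.radians(20),-1)
manip.grip(.085); s=manip.sense(); print('open',s['grip_width'],s['contact_force'])
x=s['tool_pos']-z*.12; manip.move_linear(x,max_speed=.1); manip.move_linear(x+[0,0,.12],max_speed=.2)
d=cams.get_image('side')[:,:,::-1]
cv2.imwrite('pics/s5.png',cv2.resize(d[150:270,220:340],(500,500),interpolation=cv2.INTER_CUBIC))
p=[.537,.202,.188]; K=place(p,DK); zd,od=pose(-np.pi/2,p[2],-1)
manip.grip(0.0)
for n,i in (('long',3),('large',1)):
    k=K[i]+[0,0,.173]
    manip.reach(k+[0,0,.10],od) if n=='long' else manip.move_linear(k+[0,0,.06],max_speed=.1)
    manip.move_linear(k+[0,0,.012],max_speed=.1); manip.pause(.2)
    f0=manip.sense()['contact_force']
    hit=manip.move_linear(k-[0,0,.013],max_speed=.02,f_stop=12)
    manip.pause(.3)
    s=manip.sense(); print(n,hit,s['tool_pos']-k,s['contact_force']-f0,s['time_s'])
    manip.move_linear(k+[0,0,.06],max_speed=.1)
```

```text
open 0.08479043069230469 [0.041  0.0754 0.5769]
long True [ 0.      0.     -0.0055] [-1.9584 -0.8865  5.7493] 20.8417
large True [ 0.0001  0.0001 -0.0016] [ 0.0603 -1.9383  7.7507] 24.7417
```

View pics/s5.png

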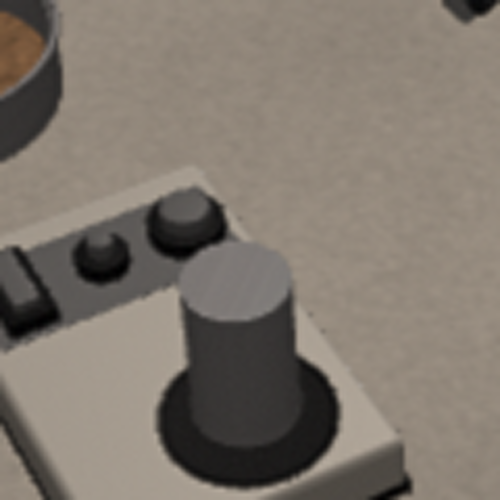

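The beaker hangs upright on the peg. The long key went down about its full travel, but the large key's stop tripped after only 1.6 mm. I probe the large key again in small steps, logging force against depth.

Run:
```python
from h import *
import cv2
np.set_printoptions(precision=2,suppress=True)
p=[.537,.202,.188]; k=place(p,DK)[1]+[0,0,.173]
manip.pause(.2); s=manip.sense(); f0=s['contact_force']; print(s['tool_pos'],s['grip_width'])
T=(s['tool_pos'],s['tcp_rot']); w=cams.get_image('wrist')[:,:,::-1]
uv=proj(cams.calibration('wrist'),place(p,DK),T); print(uv)
cv2.imwrite('pics/w6.png',w)
manip.move_linear(k+[0,0,.003],max_speed=.1)
for h in np.arange(.002,-.0081,-.001):
    manip.move_linear(k+[0,0,h],max_speed=.01); manip.pause(.1)
    s=manip.sense(); f=s['contact_force']-f0; print(round(h*1e3),(s['tool_pos']-k)*1e3,f,s['wrist_torque'])
    if abs(f[2])>9: break
manip.move_linear(k+[0,0,.06],max_speed=.1); print(manip.sense()['time_s'])
```

```text
[0.57 0.28 0.3 ] 0.00020385957537269242
[[597.9  368.6 ]
 [318.19 260.77]
 [318.09 339.74]
 [317.96 402.9 ]]
2 [0.19 0.08 2.51] [-1.16 -1.36  2.02] [-0.05  0.14  0.  ]
1 [0.23 0.09 1.21] [ 0.2  -0.3   2.64] [-0.   -0.08  0.07]
0 [0.2  0.07 0.15] [0.12 0.19 4.57] [ 0.1  -0.16  0.05]
-1 [ 0.2   0.1  -0.83] [ 1.17 -0.28  4.43] [ 0.1  -0.27 -0.03]
-2 [ 0.21  0.1  -1.52] [-0.18 -0.22  7.71] [ 0.06 -0.13 -0.02]
-3 [ 0.22  0.09 -1.68] [-2.9  -1.96 15.17] [-0.15  0.32  0.04]
29.3667
```

View pics/w6.png

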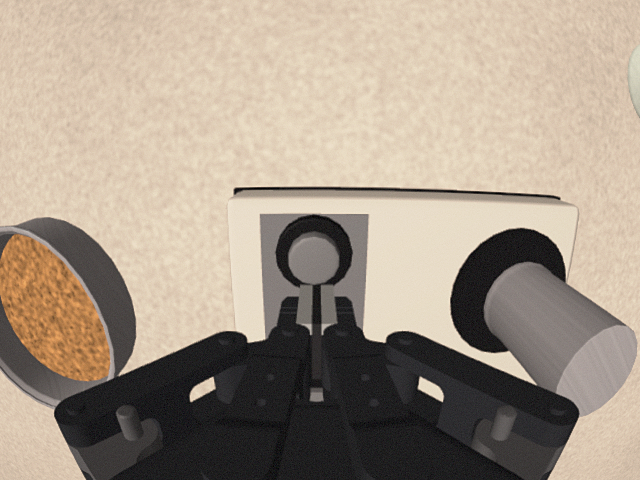

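The wrist view shows the tips over the large key, whose centre is at about (314,258), with the beaker still on the peg. The force climbs like a spring over about 6 mm and then hits a hard stop at 15 N, so the large key was fully down. The long key stopped at a different height, so I find its contact height with a light touch of at most 2 N, well short of a press.

Run:
```python
from h import *
p=[.537,.202,.188]; k=place(p,DK)[3]+[0,0,.173]
def fz(n=8):
    v=[]
    for _ in range(n): manip.pause(.03); v.append(manip.sense()['contact_force'][2])
    return np.mean(v),np.std(v)
manip.move_linear(k+[0,0,.06],max_speed=.15); manip.move_linear(k+[0,0,.008],max_speed=.1); manip.pause(.2)
f0,sd=fz(12); print('noise',sd)
for h in np.arange(.006,-.0031,-.001):
    manip.move_linear(k+[0,0,h],max_speed=.01); f=fz()[0]-f0
    print(round(h*1e3),round((manip.sense()['tool_pos'][2]-k[2])*1e3,2),round(f,2))
    if f>1.7: break
manip.move_linear(k+[0,0,.06],max_speed=.1); print(manip.sense()['time_s'])
```

```text
noise 0.6949627464943721
6 6.01 0.26
5 5.0 -0.04
4 4.01 0.26
3 3.01 0.03
2 2.01 0.06
1 1.01 0.17
0 0.1 1.7
35.9417
```

The long key's contact is at about +0.8 mm, so its first press (to -5.5 mm at 12 N) covered the full 6 mm. That makes the large key's early stop suspicious. I check geometry from the wrist pictures and re-measure its contact with averaged forces.

Run:
```python
from h import *
np.set_printoptions(precision=2,suppress=True)
w=cams.calibration('wrist'); p=[.537,.202,.188]
T=np.load('w2.npy'); c=lambda x,y:(150+x/2.667,80+y/2.667)
print('obs large key/base',c(165,209),c(177,207),'long',c(240,497),c(243,485),'small',c(198,357),c(209,350))
for i in (1,3,2): print(proj(w,[DK_ for DK_ in place(p,[[*DK[i][:2],h] for h in (.067,.063,.055,.050,.045)])],T).tolist())
k=place(p,DK)[1]+[0,0,.173]
def fm(n=10):
    v=[]
    for _ in range(n): manip.pause(.02); s=manip.sense(); v.append([*s['contact_force'],*s['wrist_torque']])
    return np.mean(v,0)
manip.move_linear(k+[0,0,.06],max_speed=.15); manip.move_linear(k+[0,0,.008],max_speed=.1); manip.pause(.2)
f0=fm(15)
for h in np.array([6,5,4,3,2,1,0,-1,-2,-3,-4])*1e-3:
    manip.move_linear(k+[0,0,h],max_speed=.02); f=fm()-f0
    print(round(h*1e3),round((manip.sense()['tool_pos'][2]-k[2])*1e3,2),f)
    if f[2]>22: break
manip.move_linear(k+[0,0,.06],max_speed=.1); print(manip.sense()['time_s'])
```

```text
obs large key/base (211.86726659167604, 158.36520434945632) (216.36670416197975, 157.61529808773903) long (239.98875140607424, 266.35170603674544) (241.11361079865017, 261.8522684664417) small (224.24071991001125, 213.85826771653544) (228.36520434945632, 211.23359580052494)
[[213.9528005117025, 158.75712466788303], [215.14054818122878, 158.52263925304294], [217.4370138560542, 158.07130066581055], [218.8212211918302, 157.80054496805184], [220.16799784723136, 157.5380417563074]]
[[240.5353025770928, 268.9037580161899], [241.34380876099146, 267.47805160558096], [242.9126972032368, 264.71538402909545], [243.86194475503675, 263.04632686768394], [244.7881005736923, 261.4196670356632]]
[[226.92941367643576, 215.17215843971076], [227.93852496042288, 214.2975793980556], [229.89183140155856, 212.60718308711475], [231.07060559687963, 211.58866048584815], [232.21851289672026, 210.59795716712622]]
6 5.98 [ 0.28  0.02  0.17 -0.01  0.    0.01]
5 5.01 [ 0.29 -0.02 -0.09 -0.    0.01  0.01]
4 4.15 [ 0.28 -0.11  1.28  0.02 -0.02  0.01]
3 3.09 [ 0.4   0.44  2.05  0.06 -0.1   0.01]
2 2.09 [ 0.68  0.35  2.72  0.08 -0.15  0.01]
1 1.1 [ 1.03  0.54  3.46  0.1  -0.2   0.01]
0 0.09 [ 1.54  0.54  4.01  0.13 -0.24  0.01]
-1 -0.92 [ 1.68  0.8   4.7   0.13 -0.3   0.02]
-2 -1.57 [ 0.69  0.3   7.84  0.06 -0.1   0.01]
-3 -1.69 [-1.73 -0.6  15.2  -0.16  0.31  0.02]
-4 -1.82 [-3.87 -1.9  22.36 -0.35  0.7   0.01]
43.275
```

The large key is clear now: contact at +4.5 mm, spring force rising to about 5 N, hard stop at -1.5 mm. That is its full 6 mm, so both keys were fully pressed, long first and then large. The gripper is clear of everything, so I hand in.

```bash
python3 -c "
from workcell import manip
print(manip.finish_job())"
```

```text
the job is handed in; nothing more can be done
None
```

I handed the job in: the beaker hangs upside down on the peg, and the long key then the large round key were each pressed fully down and released; while checking I fully pressed the large key twice more, touched the long key lightly once, and viewed 12 pictures instead of the 10 allowed.

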